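Shake up a paint bottle on the touch-run bench mixer

ROBOT

A 6-joint arm with a two-finger parallel gripper is mounted at the origin on the work surface. World frame = base frame: x ahead of the robot, y to its left, z up, the work surface at z = 0. Lengths are in mm, angles in rad, forces in N, time in s.
With the tool pointing down it reaches from about 275 to 1000 mm from the base axis. Payload 8.4 kg.
Tool frame: the origin (TCP) lies midway between the tips of the shut fingers; the grasp point (between the pads) lies 19 mm behind it; z points along the fingers, y is the direction in which the jaws open and shut (so a half turn about z gives the same grasp; the last joint's range is limited). The gripper opens to 85 mm and grips with 20 to 120 N. Pads are 22 mm wide; open, the fingers measure 114 mm over their backs; the gripper's body (76 mm by 85 mm) begins 54 mm behind the grasp point. The pads swing forward as they close: fully open they stand 13 mm farther back than shut.
Start: joints at [1.136, 0.353, 1.633, -0, 1.155, -0.002], TCP at [262.133, 567.375, 231.281] pointing down, gripper open.
Joint ranges: [-2.63, 2.63], [-0.92, 2.1], [0.06, 2.66], [-1.3, 4.44], [0, 2.69], [-3.02, 3.02]. Speed limits (rad/s): [2.22, 2.22, 2.79, 3.14, 3.14, 3.14].

INTERFACE

Orientations are given as [roll, pitch, yaw] about the fixed x, y, z axes, in that order (R = Rz(yaw) Ry(pitch) Rx(roll)).
In Python, from rig import * gives the robot as it stands.
- The arm moves only by the tool play_rows, never from a script. Its argument "moves" is a list of rows, each a list of 3 entries, a list of its own where there are three numbers: the shift along the tool's x, y, z in m, then the turn, a rotation vector about the tool's x, y, z in rad, then the opening in per cent of the stroke, from 0 (shut) to 100 (fully open). In form: [[[x, y, z], [rx, ry, rz], fingers], ...]. A call has 1 to 20 rows; each row shifts and turns the commanded pose from where the row before left it, along the tool's axes as they then stand; what a row does not reach is not made up. A row lasts 1/10 s, in which the tool goes at most 50 mm and 8.59 degrees, less where a joint would pass 70% of its speed; a pose out of reach is approached as far as the arm can. A call is refused whole if a number of a shift passes 0.05 or a number of a turn 0.15, either way. A call with a gripper value outside its range is refused whole. The fingers move at their own pace and stop on an object; "squeeze" is the grip in N (left out, the last holds). Time passes only in rows, so rows that do not move let the fingers close. It gives the time, the measured TCP pose, the force and the opening at its end, in the units of the state.
- sense(): the state, without advancing time (a new reading comes with each control period).
- grab_frame(name): name is "scene" or "side" or "wrist"; returns a dict with "pixels" (480x640x3 uint8, red, green, blue), "intrinsics" (3x3 intrinsics, pixels), "distortion" ([k1, k2, p1, p2, k3] as OpenCV has them; the pictures are not rectified), "R" (3x3) and "t" (3): a world point X has camera coordinates R X + t. Camera axes: x right, y down, z forward; pixel columns grow to the right and rows downward; lengths in mm; the calibration is good to about 2 mm. A picture is of the moment at which its call begins. There is no depth.
- sign_off(): hands the job in, once; it reports no verdict.
The state is a dict: "clock": time; "qpos": joint angles; "qvel": joint speeds; "joint_efforts": joint torques, N m; "eef_pos": TCP position; "tcp_rot": TCP orientation; "contact_force": force on the tool from outside, world axes, zero at the start; "wrist_torque": the same for the moment, N m; "opening": opening from 0.0 (shut) to 1.0 (fully open).
Only numpy, scipy, OpenCV 4.12 (cv2) and the standard library are available. Lean on these libraries where they do the work, as an engineer would, in place of code of your own. Each camera call takes 0.05 s, during which the arm holds its last target. There are 200 camera calls.

TASK

Mix the paint in the round bottle on the bench mixer, which runs only while its cup is held down: first turn the speed knob to medium (the mark with two dots), then take the round bottle, stand it upright in the sprung rubber cup on top of the mixer and press it firmly, without ramming it, until the cup is fully down. Keep the bottle upright all the way, and leave the square bottle, the glue stick and the tape roll where they are. Finish while still holding the bottle pressed fully down in the cup: do not let go of it at the end.

Things in the scene. Friction and masses are not known exactly. Their poses are not given: they have to be found in the camera images.
- speed_knob (a joint): the mixer's black speed knob, on a vertical axis. Four detents (clicks): 0 rad = off (open ring), 0.70 = low (one dot), 1.40 = medium (two dots), 2.10 = high (three dots); let go, it is drawn into the nearest (peak torque about 0.06 N m). Grows clockwise seen from above; stops at -0.06 and 2.16. Starts at or near off or low
- knob_grip (a point): the knob is a 44 mm disc, 8 mm high, with an upright grip bar across it, 42 mm long, 14 mm wide, 30 mm high, a white line at its pointer end. The point is on the knob's axis inside the bar, 7 mm below its top and 33 mm above the mixer's deck. z up, x along the bar to the pointer end (turns with the knob)
- medium_mark (a point): the two dots on the dial plate on the mixer's front deck, 37 mm from the knob's axis; the knob is at medium when its pointer points here. Axes are the mixer's: z up, x from the robot's side of the mixer to its back
- mixer: the mixer: a grey casting fixed to the bench, 214 mm deep, 124 mm wide; low front deck 60 mm high with the knob, then (from 66 mm behind the knob's axis) the drive housing 84 mm high with the cup on top, and a black battery 62 mm high clipped 45 mm out behind it. Origin: on the bench under its middle, 62 mm behind the knob's axis; x to its back, y to its left, z up
- cup_seat (a point): centre of the inner floor of the mixer's sprung black rubber cup, where the bottle's foot stands; moves down with the cup, 105 mm above the bench when up. Inside, the cup flares from 52 mm at the floor to 60 mm at the rim, 16 mm above the floor; 68 mm over all. It lies 114 mm behind the knob's axis
- cup (a joint): how far the cup is pressed down, m: 0 = up, 0.010 = fully down on its stop. Its spring pushes up with about 5 N at the top and 14 N fully down, so the bottle's weight alone does not sink it
- round_bottle_center (a point): the round bottle, loose: white plastic cylinder 48 mm in diameter with a paper label, its bottom edge chamfered to 38 mm, shoulders above 54 mm, grey ribbed cap 28 mm in diameter, 88 mm high in all, 0.1 to 0.21 kg. The point is on its axis, 44 mm above its foot; z is the bottle's axis, up
- square_bottle_center (a point): a bystander: white bottle with a square body 44 mm wide and a grey cap, 86 mm high, loose; the point is on its axis, 43 mm up; z is its axis
- glue_stick_center (a point): a bystander: slim white glue stick 30 mm in diameter, 104 mm high, loose, standing; the point is on its axis, half-way up; z is its axis
- tape_roll_center (a point): a bystander: roll of beige masking tape lying flat, 100 mm outside, 76 mm inside, 25 mm high, loose; the point is its centre
Things that resemble listed ones, but are neither listed nor needed, are in the scene too. What is shaped like the part that bears round_bottle_center but purple is not meant.

How it is judged (in metres and radians):
On the way:
1. the speed knob is set to medium before the bottle is brought to the cup (value of joint speed_knob between 1.24 and 1.56 rad and horizontal distance between round_bottle_center and cup_seat above 0.06 m), for 0.2 s.
At the end, for the whole second after the job is handed in: Knob at medium (within 0.16 rad); round bottle on the cup's floor, centred within 8 mm, upright within 8 degrees and at rest; the fingers still on the bottle, which presses the cup (over 6 N) at least 7 of its 10 mm down; the robot not touching the cup (value of joint speed_knob between 1.24 and 1.56 rad and value of joint cup above 0.007 m and horizontal distance between round_bottle_center and cup_seat below 0.008 m and z of round_bottle_center in the frame of cup_seat below 0.047 m and angle between round_bottle_center's own z axis and vertical below 0.14 rad and contact force between round_bottle and cup above 6 N and contact force between the fingers and round_bottle above 2 N and contact force between the arm and cup below 0.5 N and linear speed of round_bottle below 0.03 m/s); the arm keeps its last pose, push and grip.
It fails at once if the round bottle is tipped by more than 35 degrees (angle between round_bottle_center's own z axis and vertical above 0.61 rad).
It fails at once if the bottle is rammed into the cup (over 60 N) (contact force between round_bottle and cup above 60 N).
It fails at once if a bystander is moved by more than 30 mm or knocked over (distance of any of square_bottle_center, glue_stick_center, tape_roll_center from where it was at the start of the episode above 0.03 m or angle between any of square_bottle_center, glue_stick_center's own z axis and vertical above 0.5 rad).
It also fails if it takes over 64 s, if anything falls off the work surface, if the arm or the gripper's body presses on something with over 40 N, if the wrist force passes 120 N, or if a joint passes its speed limit or range.

## Working session

There is one attempt and no reset: what is moved stays moved. The work goes in short steps, Python scripts to look and compute and a tool call to move; the robot and the scene stay as the last step left them, time stands still between calls to the robot, and variables do not carry over. Pictures are saved under pics/ and viewed, about 8 in all and at most 12, crops included, and the job is handed in when it is done.

Besides the shell and the picture viewer there is one more tool, called after ">>>" as name(argument=value, ...), one argument or row to a line, values as JSON. play_rows: Moves the arm, as the interface text tells. Its arguments: {"type":"object","properties":{"moves":{"type":"array"},"squeeze":{"type":"number"}},"required":["moves"]}

```bash
ls; mkdir -p pics
python3 - <<'E'
from rig import *
import cv2,pickle
F={}
for n in ["scene","side","wrist"]:
    f=grab_frame(n);F[n]=f
    cv2.imwrite(f"pics/{n}0.png",f["pixels"][:,:,::-1])
    print(n,(-f["R"].T@f["t"]).round(),f["intrinsics"].round().tolist(),f["R"].round(2).tolist())
pickle.dump(F,open("f0.pkl","wb"))
print(sense())
E
```

```text
pics
scene [1199. -129. 1161.] [[603.0, 0.0, 322.0], [0.0, 603.0, 246.0], [0.0, 0.0, 1.0]] [[0.28, 0.96, -0.01], [0.82, -0.24, -0.52], [-0.51, 0.14, -0.85]]
side [ 183. -870.  655.] [[474.0, 0.0, 317.0], [0.0, 474.0, 238.0], [0.0, 0.0, 1.0]] [[0.93, -0.37, 0.0], [-0.18, -0.47, -0.86], [0.32, 0.8, -0.5]]
wrist [195. 598. 373.] [[350.0, 0.0, 320.0], [0.0, 350.0, 239.0], [0.0, 0.0, 1.0]] [[0.42, 0.91, -0.0], [0.87, -0.4, 0.29], [0.26, -0.12, -0.96]]
{'clock': 0.15, 'qpos': array([ 1.13561262e+00,  3.53551984e-01,  1.63395219e+00, -7.47729507e-06,
        1.15520675e+00, -2.42906267e-03]), 'qvel': array([ 0.00022443, -0.00473013, -0.00181913, -0.00208971, -0.00178756,
       -0.0011475 ]), 'joint_efforts': array([ 8.06165826e-04, -6.05634928e+01, -3.42339242e+01, -3.17270178e-05,
        5.99147519e-03,  1.03060694e-05]), 'eef_pos': array([261.97337882, 567.04513523, 230.69959227]), 'tcp_rot': array([-3.14047437e+00,  4.12107306e-06,  2.70884104e+00]), 'contact_force': array([ 0.40264294,  0.26109515, -0.2256286 ]), 'wrist_torque': array([ 0.01668881, -0.00762561, -0.02418829]), 'opening': 1.0001782311695038}
```

View pics/scene0.png

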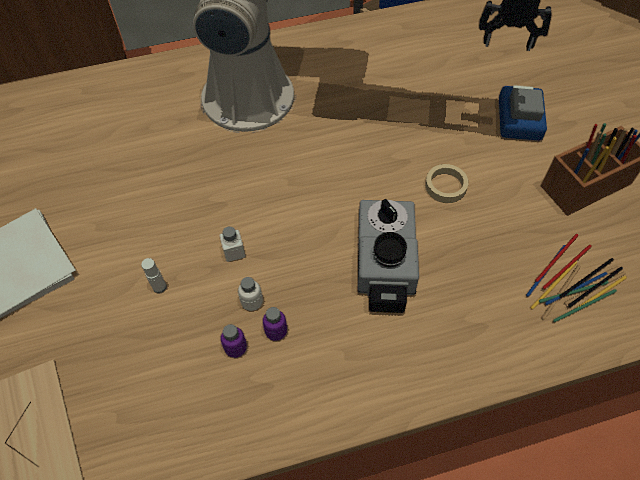

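View pics/side0.png

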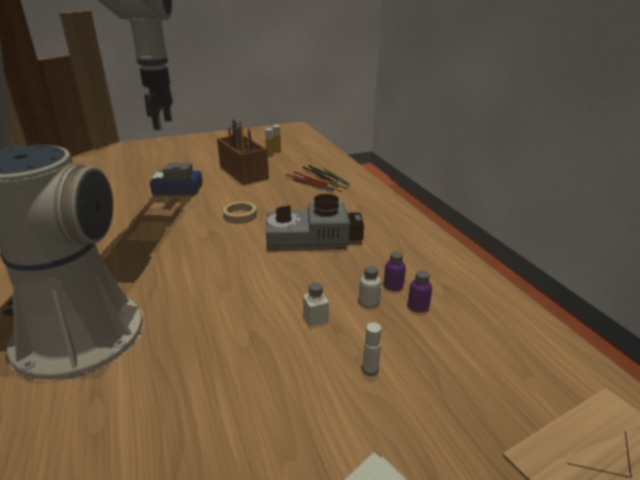

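The scene view shows the mixer knob at about (388,212), the cup at (390,248), the round bottle at (251,294), the square bottle at (232,244), the glue stick at (153,275) and the purple decoys beside the round bottle. In the side view the round bottle is at (370,288). Next I'll enlarge the scene view.

```bash
cat > h.py <<'E'
import numpy as np,cv2
def ray(f,uv):
    p=cv2.undistortPoints(np.array([[uv]],float),np.array(f["intrinsics"]),np.array(f["distortion"]))[0,0]
    R=np.array(f["R"]);return -R.T@np.array(f["t"]),R.T@np.array([*p,1.])
def atz(f,uv,z):
    c,d=ray(f,uv);return c+d*(z-c[2])/d[2]
def proj(f,X):
    return cv2.projectPoints(np.atleast_2d(np.array(X,float)),cv2.Rodrigues(np.array(f["R"]))[0],np.array(f["t"],float),np.array(f["intrinsics"]),np.array(f["distortion"]))[0][:,0]
E
python3 - <<'E'
import pickle,cv2,numpy as np
f=pickle.load(open("f0.pkl","rb"))["scene"]["pixels"][:,:,::-1]
a=cv2.resize(f[190:320,345:430],None,fx=4.6,fy=4.6,interpolation=cv2.INTER_CUBIC)
b=cv2.resize(f[220:350,215:300],None,fx=4.6,fy=4.6,interpolation=cv2.INTER_CUBIC)
cv2.imwrite("pics/c1.png",np.hstack([a,b]))
E
```

```text
(no output)
```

View pics/c1.png

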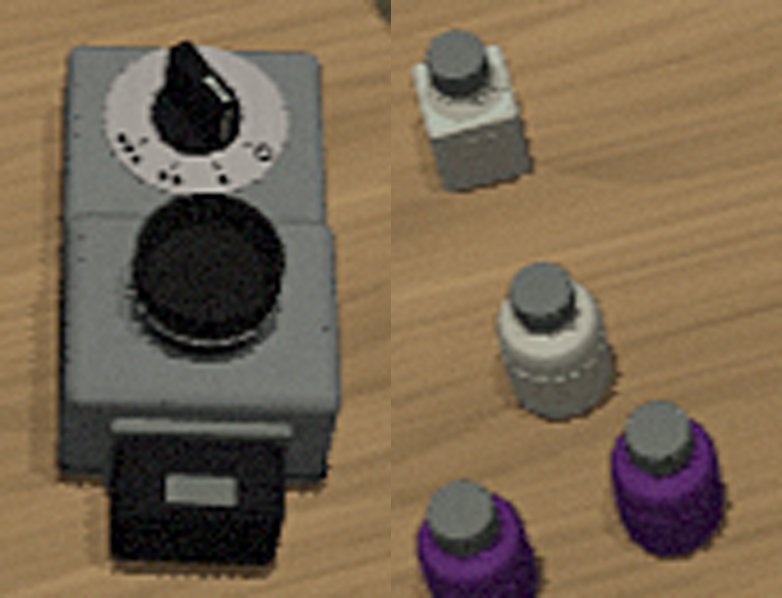

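The crop shows the dial centre at about (388.0,215.7), the cup rim at (390.4,247.6), the round bottle's cap at (248,283), the two dots at about (382,229), and the off and low marks on the right of the dial. Now I'll turn these into positions.

Run:
```python
import pickle,numpy as np
from h import *
F=pickle.load(open("f0.pkl","rb"));s=F["scene"];d=F["side"]
A=lambda x,y:(345+x/4.6,190+y/4.6); B=lambda x,y:(215+(x-391)/4.6,220+y/4.6)
K=atz(s,A(198,118),61);C=atz(s,A(209,265),121)
print("K",K,"C",C,np.linalg.norm((C-K)[:2]))
yaw=np.arctan2(*(C-K)[1::-1]);print("yaw",yaw)
for n,p in dict(off=(263,152),low=(222,180),med=(170,178),high=(130,148)).items():
    v=atz(s,A(*p),61)-K;print(n,np.hypot(*v[:2]),np.arctan2(v[1],v[0]))
for n,p in dict(tl=(70,48),tr=(320,52)).items(): print(n,atz(s,A(*p),60))
for n,p in dict(bl=(62,405),br=(335,405)).items(): print(n,atz(s,A(*p),84))
for n,p,z in [("round",(543,290),88),("sq",(458,58),86),("pr",(659,428),88),("pl",(462,507),88)]:
    X=atz(s,B(*p),z);print(n,X,proj(d,X),)
X=atz(s,(149,262),104);print("glue",X,proj(d,X))
print("Kside",proj(d,K),proj(d,C),"tape",atz(s,(447,181),25))
for z in (69,99): 
  for w in ('x',): print(z,[((proj(s,[K[0]+21*np.cos(a),K[1]+21*np.sin(a),z])[0]-[345,190])*4.6).round().tolist() for a in np.arange(-3,3.2,.5)])
```

```text
K [509.42555911 213.41932191  61.        ] C [622.37149113 173.35670509 121.        ] 119.84071439201267
yaw -0.3408612139510152
off 35.81291653127029 0.7040603013012798
low 36.85642623312725 -0.02550542168276691
med 37.63743645505558 -0.698128501969452
high 37.59711693221203 -1.3766692698371303
tl [451.9615019  167.53479373  60.        ]
tr [488.6694725  283.87154847  60.        ]
bl [652.03938058  97.64119542  84.        ]
br [685.96383806 213.22474436  84.        ]
round [ 602.40919016 -120.35313549   88.        ] [[371.43958075 267.62708135]]
sq [ 471.31669774 -131.95623333   86.        ] [[316.66439352 284.36612484]]
pr [681.42533186 -87.24163906  88.        ] [[396.02741486 252.95776829]]
pl [ 693.73424471 -175.29164495   88.        ] [[421.88775676 272.31161808]]
glue [ 507.13826262 -304.04257742  104.        ] [[371.27240755 325.07194263]]
Kside [[283.00205649 218.69638449]] [[327.85256954 197.78890947]] tape [432.16592362 391.78465094  25.        ]
69 [[179.0, 76.0], [163.0, 87.0], [156.0, 103.0], [159.0, 121.0], [172.0, 136.0], [192.0, 144.0], [214.0, 143.0], [232.0, 134.0], [242.0, 119.0], [242.0, 101.0], [231.0, 85.0], [212.0, 75.0], [191.0, 73.0]]
99 [[184.0, 39.0], [168.0, 50.0], [160.0, 67.0], [164.0, 85.0], [177.0, 100.0], [198.0, 108.0], [220.0, 107.0], [239.0, 98.0], [249.0, 82.0], [248.0, 64.0], [237.0, 48.0], [218.0, 38.0], [196.0, 36.0]]
```

>>> play_rows(
  moves=[
    [[-0.015, -0.009, 0], [0, 0, 0], 100],
    [[-0.031, -0.018, 0], [0, 0, 0], 100],
    [[-0.031, -0.018, 0], [0, 0, 0], 100],
    [[-0.031, -0.018, 0], [0, 0, 0], 100],
    [[-0.031, -0.018, 0], [0, 0, 0], 100],
    [[-0.031, -0.018, 0], [0, 0, 0], 100],
    [[-0.031, -0.018, 0], [0, 0, 0], 100],
    [[-0.031, -0.018, 0], [0, 0, 0], 100],
    [[-0.031, -0.018, 0], [0, 0, 0], 100],
    [[-0.031, -0.018, 0], [0, 0, 0], 100],
    [[-0.031, -0.018, 0], [0, 0, 0], 100],
    [[-0.031, -0.018, 0], [0, 0, 0], 100],
    [[-0.016, -0.011, 0], [0, 0, 0], 100],
    [[0, 0, 0], [0, 0, -0.13], 100],
    [[0, 0, 0], [0, 0, -0.13], 100],
    [[0, 0, 0], [0, 0, -0.13], 100],
    [[0, 0, 0], [0, 0, -0.13], 100],
    [[0, 0, 0], [0, 0, 0], 100],
    [[0, 0, 0], [0, 0, 0], 100],
  ],
)

```text
clock: 2.05
eef_pos: [508.2, 212.9, 231.2]
tcp_rot: [-3.141, -0.0, -3.058]
contact_force: [0.2, 0.2, -1.1]
opening: 0.999
```

Run:
```python
from rig import *
import cv2,pickle
f=grab_frame("wrist");pickle.dump(f,open("w1.pkl","wb"))
cv2.imwrite("pics/w1.png",f["pixels"][:,:,::-1])
s=sense();print(s["clock"],s["eef_pos"],s["tcp_rot"],s["qpos"])
```

```text
2.1 [508.27552716 212.99210944 231.24651482] [-3.14143628e+00 -1.60109438e-04 -3.05813563e+00] [ 3.94159219e-01  2.38724246e-01  1.79250338e+00 -1.11540577e-04
  1.11056528e+00 -1.26004460e+00]
```

View pics/w1.png

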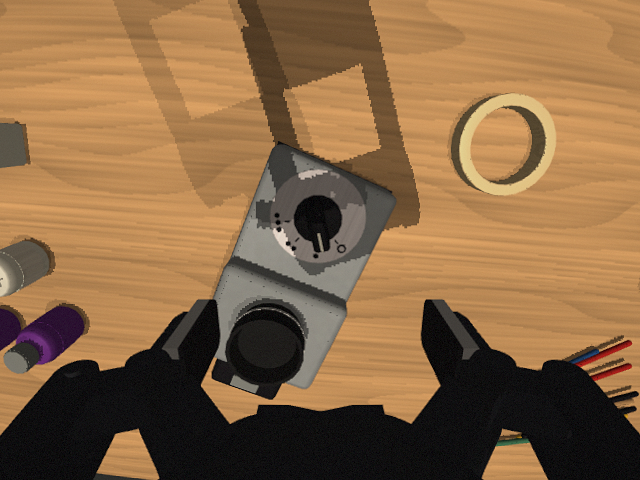

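The wrist view shows the dial plate centred at about (319,217), the white pointer line running from (318,233) to (323,250), the low dot at (316,256), off at (341,248), medium at (291,244) and the cup rim centred near (265,343).

Run:
```python
import pickle,numpy as np
from h import *
f=pickle.load(open("w1.pkl","rb"))
K=atz(f,(319,217),61);print("K",K)
for n,p in dict(off=(341,248),low=(316,256),med=(291,244),high=(278,222)).items():
    v=atz(f,p,61)-K;print(n,np.hypot(*v[:2]),np.arctan2(v[1],v[0]))
a,b=atz(f,(318,233),100),atz(f,(323,250),100);print("line",a,b,np.arctan2(b[1]-a[1],b[0]-a[0]),"from K",np.arctan2(b[1]-K[1],b[0]-K[0]))
C=atz(f,(265,343),121);print("C",C,np.linalg.norm((C-K)[:2]),np.arctan2(C[1]-K[1],C[0]-K[0]))
for X in (K,C): print([proj(f,[X[0]+r*np.cos(t),X[1]+r*np.sin(t),X[2]])[0].round().tolist() for r in (34 if X is C else 46,) for t in (0,1.57,3.14,4.71)])
im=f["pixels"][:,:,::-1]
h=np.hstack([cv2.resize(im[165:275,265:375],(400,400),interpolation=2),cv2.resize(im[290:400,210:320],(400,400),interpolation=2)])
cv2.imwrite("pics/c2.png",cv2.convertScaleAbs(h,alpha=1.8,beta=15))
```

```text
K [509.30271272 212.07375656  61.        ]
off 36.39725436769423 0.6868945195508963
low 38.047237739591644 0.006685169500525284
med 36.97162504307254 -0.7088953657857857
high 38.062532422740816 -1.3644457148878542
line [513.39944841 211.69616307 100.        ] [527.60706911 216.98440693 100.        ] 0.3563239700794918 from K 0.2621058508825266
C [606.4112484  174.83115546 121.        ] 104.00518755817059 -0.3662150869943326
[[315.0, 264.0], [369.0, 221.0], [323.0, 166.0], [269.0, 213.0]]
[[264.0, 376.0], [306.0, 346.0], [266.0, 307.0], [225.0, 340.0]]
```

View pics/c2.png

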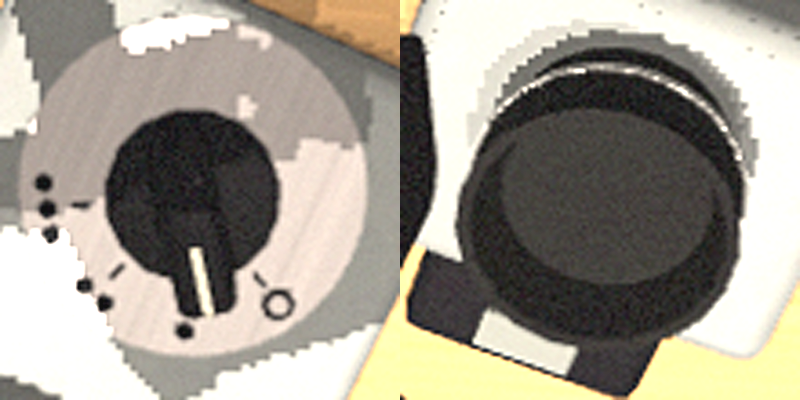

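Run:
```python
import pickle,numpy as np
from h import *
f=pickle.load(open("w1.pkl","rb"))
g=lambda x,y:(265+x*.275,165+y*.275)
K=atz(f,g(192,194),69);K2=atz(f,g(195,188),61);print(K,K2)
for p in [(278,305),(184,331),(95,294),(48,208)]:
    v=atz(f,g(*p),61)-(K2+K)/2;print(np.hypot(*v[:2]),np.arctan2(v[1],v[0]))
a,b=atz(f,g(195,250),100),atz(f,g(208,315),100);print("line",a,b,np.arctan2(b[1]-a[1],b[0]-a[0]),np.arctan2(b[1]-K[1],b[0]-K[0]))
c=lambda x,y:(210+(x-400)*.275,290+y*.275)
for p,z in [((599,223),121),((607,196),105)]:
    C=atz(f,c(*p),z);v=C-K2;print("C",C,np.hypot(*v[:2]),np.arctan2(v[1],v[0]))
```

```text
[508.72273712 210.97122975  69.        ] [509.0497323  211.70835753  61.        ]
38.15013125077005 0.6913787219183476
38.524026736661526 0.015895893931498394
38.10419043654857 -0.6516919056885626
37.2842210823214 -1.343828364625964
line [513.9903483  212.25406611 100.        ] [529.07453902 216.44571547 100.        ] 0.27104509849238634 0.2627727200550087
C [614.62974847 174.84946063 121.        ] 111.8289680461323 -0.3358805229797928
C [618.05758285 174.54495301 105.        ] 115.16870285556422 -0.32856662653136115
```

>>> play_rows(
  moves=[
    [[0, -0.0015, 0.005], [0, 0, -0.09], 100],
    [[0, 0, 0.02], [0, 0, -0.09], 100],
    [[0, 0, 0.03], [0, 0, 0], 100],
    [[0, 0, 0.03], [0, 0, 0], 100],
    [[0, 0, 0.03], [0, 0, 0], 100],
    [[0, 0, 0.02], [0, 0, 0], 100],
    [[0, 0, 0.01], [0, 0, 0], 100],
    [[0, 0, 0.008], [0, 0, 0], 100],
    [[0, 0, 0], [0, 0, 0], 0],
    [[0, 0, 0], [0, 0, 0], 0],
    [[0, 0, 0], [0, 0, 0], 0],
    [[0, 0, 0], [0, 0, 0], 0],
    [[0, 0, 0], [0, 0, 0], 0],
    [[0, 0, 0], [0, 0, 0], 0],
    [[0, 0, 0], [0, 0, 0], 0],
    [[0, 0, 0], [0, 0, 0], 0],
  ],
  squeeze=30,
)

```text
clock: 3.7
eef_pos: [509.1, 211.0, 79.1]
tcp_rot: [-3.14, 0.001, -2.874]
contact_force: [1.2, -7.7, 5.9]
opening: 0.156
```

>>> play_rows(
  moves=[
    [[0, 0, 0], [0, 0, 0.06], 0],
    [[0, 0, 0], [0, 0, 0.1], 0],
    [[0, 0, 0], [0, 0, 0.1], 0],
    [[0, 0, 0], [0, 0, 0.1], 0],
    [[0, 0, 0], [0, 0, 0.1], 0],
    [[0, 0, 0], [0, 0, 0.1], 0],
    [[0, 0, 0], [0, 0, 0.1], 0],
    [[0, 0, 0], [0, 0, 0.1], 0],
    [[0, 0, 0], [0, 0, 0.1], 0],
    [[0, 0, 0], [0, 0, 0.1], 0],
    [[0, 0, 0], [0, 0, 0], 0],
    [[0, 0, 0], [0, 0, 0], 0],
  ],
)

```text
clock: 4.9
eef_pos: [509.2, 210.7, 79.1]
tcp_rot: [-3.141, 0.002, 2.449]
contact_force: [0.9, -10.1, 6.6]
opening: 0.152
```

>>> play_rows(
  moves=[
    [[0, 0, 0], [0, 0, 0], 100],
    [[0, 0, 0], [0, 0, 0], 100],
    [[0, 0, 0], [0, 0, 0], 100],
    [[0, 0, 0], [0, 0, 0], 100],
    [[0, 0, 0], [0, 0, 0], 100],
    [[0, 0, -0.005], [0, 0, 0], 100],
    [[0, 0, -0.02], [0, 0, 0], 100],
    [[0, 0, -0.04], [0, 0, 0], 100],
    [[0, 0, -0.04], [0, 0, 0], 100],
    [[0, 0, -0.035], [0, 0, 0], 100],
    [[0, 0, -0.012], [0, 0, 0], 100],
    [[0, 0, 0], [0, 0, 0], 100],
    [[0, 0, 0], [0, 0, 0], 100],
  ],
)

```text
clock: 6.2
eef_pos: [507.9, 211.7, 229.2]
tcp_rot: [-3.14, -0.001, 2.449]
contact_force: [0.2, 0.2, -0.7]
opening: 1.003
```

Run:
```python
from rig import *
import cv2,pickle
f=grab_frame("wrist");pickle.dump(f,open("w2.pkl","wb"))
from h import *
u=proj(f,[509,211.5,65])[0].astype(int);c=proj(f,[616.6,174,110])[0].astype(int);print(u,c)
im=f["pixels"][:,:,::-1]
g=lambda u:cv2.resize(im[u[1]-55:u[1]+55,u[0]-55:u[0]+55],(400,400),interpolation=2)
cv2.imwrite("pics/c3.png",cv2.convertScaleAbs(np.hstack([g(u),g(c)]),alpha=1.8,beta=15))
s=sense();print(s["clock"],s["eef_pos"],s["tcp_rot"],s["qpos"])
```

```text
[319 219] [365 350]
6.25 [507.58189201 211.59846572 228.6621925 ] [-3.13939194e+00 -1.17766007e-03  2.44878713e+00] [ 3.92232698e-01  2.40764760e-01  1.79601506e+00  1.56074061e-05
  1.10730879e+00 -4.85766392e-01]
```

View pics/c3.png

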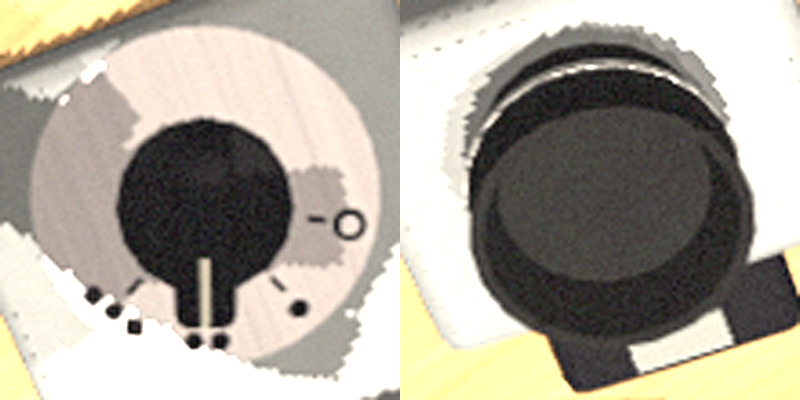

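The pointer now stands on the two dots (pointer at crop column 205, dots at 193 and 221). On to the round bottle.

>>> play_rows(
  moves=[
    [[-0.0142, -0.0095, 0], [0, 0, 0], 100],
    [[-0.03, -0.0206, 0], [0, 0, 0], 100],
    [[-0.03, -0.0206, 0], [0, 0, 0], 100],
    [[-0.03, -0.0206, 0], [0, 0, 0], 100],
    [[-0.03, -0.0206, 0], [0, 0, 0], 100],
    [[-0.03, -0.0206, 0], [0, 0, 0], 100],
    [[-0.03, -0.0206, 0], [0, 0, 0], 100],
    [[-0.03, -0.0206, 0], [0, 0, 0], 100],
    [[-0.03, -0.0206, 0], [0, 0, 0], 100],
    [[-0.03, -0.0206, 0], [0, 0, 0], 100],
    [[0, 0, 0], [0, 0, -0.136], 100],
    [[0, 0, 0], [0, 0, -0.136], 100],
    [[0, 0, 0], [0, 0, -0.136], 100],
    [[0, 0, 0], [0, 0, -0.136], 100],
    [[0, 0, 0], [0, 0, -0.136], 100],
    [[0, 0, 0], [0, 0, -0.136], 100],
    [[0, 0, 0], [0, 0, -0.136], 100],
    [[0, 0, 0], [0, 0, -0.136], 100],
    [[0, 0, 0], [0, 0, 0], 100],
    [[0, 0, 0], [0, 0, 0], 100],
  ],
)

```text
clock: 8.25
eef_pos: [602.1, -119.4, 228.8]
tcp_rot: [3.14, -0.002, -2.75]
contact_force: [-0.4, 0.2, -0.1]
opening: 0.999
```

Run:
```python
from rig import *
import cv2,pickle
from h import *
f2=pickle.load(open("w2.pkl","rb"));print("C",atz(f2,(366.1,348.6),105), atz(f2,(310+211*.275,295+222*.275),121))
f=grab_frame("wrist");pickle.dump(f,open("w3.pkl","wb"))
cv2.imwrite("pics/w3.png",f["pixels"][:,:,::-1])
s=sense();print(s["clock"],s["eef_pos"],s["tcp_rot"],s["qpos"])
print(proj(f,[[602,-120,88],[602,-120,0]]))
```

```text
C [618.43892957 173.836991   105.        ] [615.32815594 175.76753692 121.        ]
8.3 [ 602.26457606 -119.42969942  229.14314662] [ 3.14061134e+00 -1.50978759e-03 -2.75009141e+00] [-1.98191048e-01  3.38967098e-01  1.65876794e+00 -2.63681967e-05
  1.14565813e+00 -2.16047698e+00]
[[319.43504859 223.92990186]
 [319.44429622 203.51664883]]
```

View pics/w3.png

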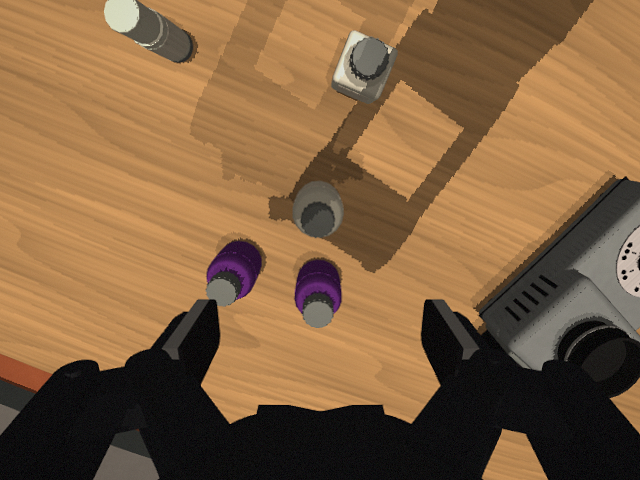

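The round bottle's cap is centred at about (318,220), near the prediction of (319,224). The purple bottles at (235,270) and (318,290) are clear of the jaws.

>>> play_rows(
  moves=[
    [[0.002, -0.001, 0.015], [0, 0, 0], 100],
    [[0, 0, 0.03], [0, 0, 0], 100],
    [[0, 0, 0.035], [0, 0, 0], 100],
    [[0, 0, 0.035], [0, 0, 0], 100],
    [[0, 0, 0.035], [0, 0, 0], 100],
    [[0, 0, 0.03], [0, 0, 0], 100],
    [[0, 0, 0.015], [0, 0, 0], 100],
    [[0, 0, 0.009], [0, 0, 0], 100],
    [[0, 0, 0], [0, 0, 0], 100],
    [[0, 0, 0], [0, 0, 0], 50],
    [[0, 0, 0], [0, 0, 0], 40],
    [[0, 0, 0], [0, 0, 0], 30],
    [[0, 0, 0], [0, 0, 0], 20],
    [[0, 0, 0], [0, 0, 0], 20],
    [[0, 0, 0], [0, 0, 0], 20],
    [[0, 0, 0], [0, 0, 0], 20],
    [[0, 0, 0], [0, 0, 0], 20],
  ],
  squeeze=70,
)

```text
clock: 10.0
eef_pos: [602.4, -121.5, 28.0]
tcp_rot: [-3.14, 0.002, -2.746]
contact_force: [-0.8, 0.0, 5.6]
opening: 0.541
```

>>> play_rows(
  moves=[
    [[0, 0, -0.005], [0, 0, 0], 20],
    [[0, 0, -0.015], [0, 0, 0], 20],
    [[0, 0, -0.03], [0, 0, 0], 20],
    [[0, 0, -0.03], [0, 0, 0], 20],
    [[0, 0, -0.03], [0, 0, 0], 20],
    [[0, 0, -0.025], [0, 0, 0], 20],
    [[0, 0, -0.015], [0, 0, 0], 20],
    [[0, 0, 0], [0, 0, 0], 20],
    [[0, 0, 0], [0, 0, 0], 20],
  ],
)

```text
clock: 10.9
eef_pos: [600.9, -121.1, 176.0]
tcp_rot: [3.141, -0.0, -2.746]
contact_force: [-0.2, -0.3, -2.6]
opening: 0.534
```

Run:
```python
from rig import *
import cv2,pickle
from h import *
f=grab_frame("wrist");pickle.dump(f,open("w4.pkl","wb"))
im=f["pixels"][:,:,::-1].copy()
s=sense();e=s["eef_pos"];print(s["clock"],e,s["tcp_rot"],s["contact_force"],s["opening"])
y=s["tcp_rot"][2];tx=np.array([np.cos(y),np.sin(y)])
# cap top ~ foot at e.z-28 -> +88 = e.z+60 ; cap circle for TCP-axis bottle and for +5mm along tool x
for k in (0,5):
    p=proj(f,[[*(e[:2]+tx*k+14*np.array([np.cos(t),np.sin(t)])),e[2]+60] for t in np.arange(0,6.28,.2)])
    cv2.polylines(im,[p.astype(np.int32).reshape(-1,1,2)],True,(0,255,0) if k==0 else (0,0,255),1)
    print(p.mean(0))
cv2.imwrite("pics/c4.png",cv2.convertScaleAbs(cv2.resize(im[150:450,170:470],(600,600),interpolation=2),alpha=1.6,beta=10))
```

```text
10.95 [ 600.43410377 -121.06683515  175.15383169] [ 3.14059681e+00 -1.49234143e-03 -2.74643193e+00] [ 0.75855623  0.22554095 -2.19930549] 0.5361735434451793
[321.37030583 394.95023308]
[321.38034642 380.9555352 ]
```

View pics/c4.png

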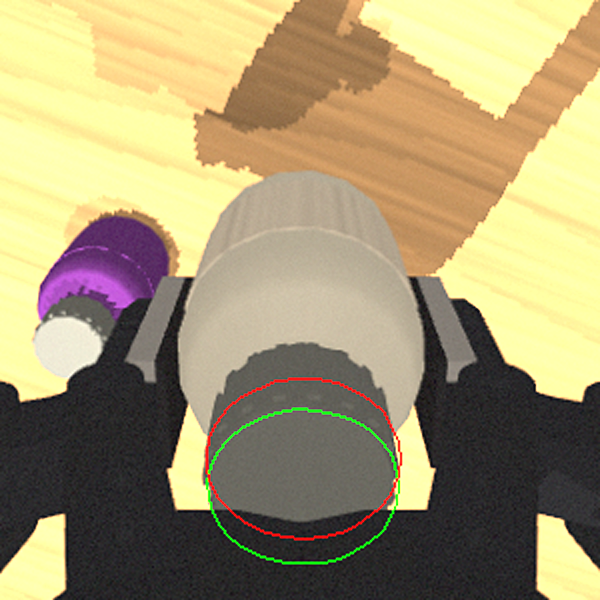

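The held bottle sits about 1 to 2 mm along tool +x from the TCP axis (cap-top edge at crop row ~398, between the green and red model rings) and is upright. Now I'll carry it over the cup.

>>> play_rows(
  moves=[
    [[-0.006, 0.0121, 0], [0, 0, 0], 20],
    [[-0.0119, 0.0242, 0], [0, 0, 0], 20],
    [[-0.0119, 0.0242, 0], [0, 0, 0], 20],
    [[-0.0119, 0.0242, 0], [0, 0, 0], 20],
    [[-0.0119, 0.0242, 0], [0, 0, 0], 20],
    [[-0.0119, 0.0242, 0], [0, 0, 0], 20],
    [[-0.0119, 0.0242, 0], [0, 0, 0], 20],
    [[-0.0119, 0.0242, 0], [0, 0, 0], 20],
    [[-0.0119, 0.0242, 0], [0, 0, 0], 20],
    [[-0.0119, 0.0242, 0], [0, 0, 0], 20],
    [[-0.0119, 0.0242, 0], [0, 0, 0], 20],
    [[-0.006, 0.0121, 0], [0, 0, 0], 20],
    [[0, 0, 0], [0, 0, 0], 20],
    [[0, 0, 0], [0, 0, 0], 20],
    [[0, 0, 0], [0, 0, 0], 20],
  ],
)

```text
clock: 12.45
eef_pos: [619.4, 173.9, 175.9]
tcp_rot: [-3.141, -0.001, -2.747]
contact_force: [0.4, -0.4, -2.0]
opening: 0.545
```

Run:
```python
from rig import *
import cv2,pickle
from h import *
s=sense();e=s["eef_pos"];print(s["clock"],e,s["tcp_rot"],s["contact_force"],s["opening"])
O=[]
for n in ("scene","side"):
    f=grab_frame(n);im=f["pixels"][:,:,::-1].copy()
    c=proj(f,[617.5,174.3,150])[0].astype(int);print(n,c)
    im=cv2.resize(im[c[1]-42:c[1]+43,c[0]-40:c[0]+40],(400,425),interpolation=2)
    O.append(cv2.convertScaleAbs(im,alpha=1.5,beta=10))
    pickle.dump(f,open(f"{n}5.pkl","wb"))
cv2.imwrite("pics/c5.png",np.hstack(O))
```

```text
12.45 [619.43807378 173.85731251 175.94834248] [-3.14136391e+00 -8.74025585e-04 -2.74706433e+00] [ 0.44221266 -0.44010634 -1.98903836] 0.5448119619199074
scene [391 237]
side [326 187]
```

View pics/c5.png

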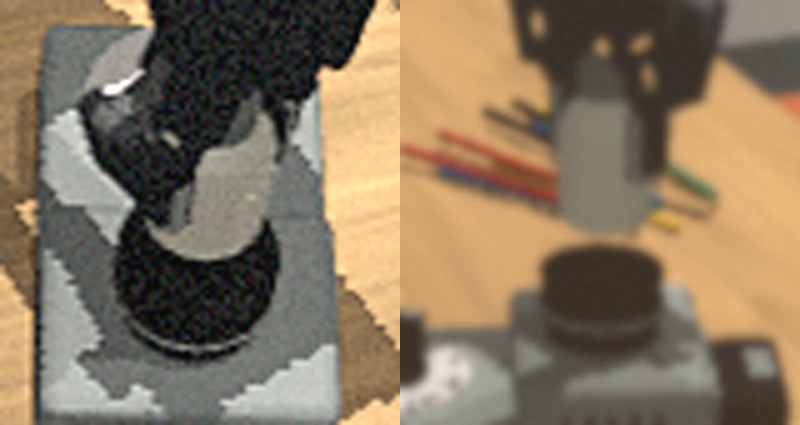

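Run:
```python
import pickle
from h import *
t=np.arange(0,6.28,.05)
for n,c in (("scene",(391,237)),("side",(326,187))):
    f=pickle.load(open(n+"5.pkl","rb"))
    for r,z in ((34,121),(24,153),(24,198),(19,148)):
        p=(proj(f,[[617.5+r*np.cos(a),174.3+r*np.sin(a),z] for a in t])-[c[0]-40,c[1]-42])*5
        print(n,r,z,p.min(0).round(),p.max(0).round())
```

```text
scene 34 121 [111. 182.] [279. 325.]
scene 24 153 [142. 160.] [263. 262.]
scene 24 198 [150.  95.] [276. 200.]
scene 19 148 [153. 177.] [249. 258.]
side 34 121 [135. 238.] [265. 293.]
side 24 153 [154. 190.] [247. 228.]
side 24 198 [154. 110.] [249. 146.]
side 19 148 [164. 203.] [237. 233.]
```

Side and scene models match the pictures to about 1 mm, with the foot at z≈148. I'll shift slightly and lower in steps.

>>> play_rows(
  moves=[
    [[0.0013, -0.0005, 0.003], [0, 0, 0], 20],
    [[0, 0, 0.006], [0, 0, 0], 20],
    [[0, 0, 0.006], [0, 0, 0], 20],
    [[0, 0, 0.006], [0, 0, 0], 20],
    [[0, 0, 0.006], [0, 0, 0], 20],
    [[0, 0, 0.006], [0, 0, 0], 20],
    [[0, 0, 0.003], [0, 0, 0], 20],
    [[0, 0, 0.002], [0, 0, 0], 20],
    [[0, 0, 0], [0, 0, 0], 20],
    [[0, 0, 0], [0, 0, 0], 20],
  ],
)

```text
clock: 13.55
eef_pos: [618.8, 174.0, 138.5]
tcp_rot: [-3.142, 0.0, -2.746]
contact_force: [0.1, 0.1, -2.3]
opening: 0.54
```

>>> play_rows(
  moves=[
    [[0, 0, 0.001], [0, 0, 0], 20],
    [[0, 0, 0.001], [0, 0, 0], 20],
    [[0, 0, 0.001], [0, 0, 0], 20],
    [[0, 0, 0.001], [0, 0, 0], 20],
    [[0, 0, 0], [0, 0, 0], 20],
  ],
)

```text
clock: 14.05
eef_pos: [618.6, 173.9, 134.1]
tcp_rot: [-3.142, -0.0, -2.746]
contact_force: [-0.1, -0.5, -2.2]
opening: 0.539
```

>>> play_rows(
  moves=[
    [[0, 0, 0.001], [0, 0, 0], 20],
    [[0, 0, 0.001], [0, 0, 0], 20],
    [[0, 0, 0.001], [0, 0, 0], 20],
    [[0, 0, 0.001], [0, 0, 0], 20],
    [[0, 0, 0], [0, 0, 0], 20],
  ],
)

```text
clock: 14.55
eef_pos: [618.8, 174.0, 130.7]
tcp_rot: [-3.142, 0.0, -2.746]
contact_force: [-2.0, -0.7, 6.3]
opening: 0.539
```

>>> play_rows(
  moves=[
    [[0, 0, 0.001], [0, 0, 0], 20],
    [[0, 0, 0.001], [0, 0, 0], 20],
    [[0, 0, 0.001], [0, 0, 0], 20],
    [[0, 0, 0.001], [0, 0, 0], 20],
    [[0, 0, 0], [0, 0, 0], 20],
  ],
)

```text
clock: 15.05
eef_pos: [618.9, 174.0, 127.0]
tcp_rot: [-3.142, 0.0, -2.746]
contact_force: [-3.3, -1.0, 8.5]
opening: 0.537
```

>>> play_rows(
  moves=[
    [[0, 0, 0.001], [0, 0, 0], 20],
    [[0, 0, 0.001], [0, 0, 0], 20],
    [[0, 0, 0.001], [0, 0, 0], 20],
    [[0, 0, 0], [0, 0, 0], 20],
    [[0, 0, 0], [0, 0, 0], 20],
  ],
)

```text
clock: 15.55
eef_pos: [618.9, 174.0, 124.5]
tcp_rot: [-3.142, 0.001, -2.746]
contact_force: [-3.9, -1.1, 10.7]
opening: 0.54
```

>>> play_rows(
  moves=[
    [[0, 0, 0.001], [0, 0, 0], 20],
    [[0, 0, 0.001], [0, 0, 0], 20],
    [[0, 0, 0], [0, 0, 0], 20],
    [[0, 0, 0], [0, 0, 0], 20],
  ],
)

```text
clock: 15.95
eef_pos: [618.9, 174.0, 122.9]
tcp_rot: [-3.141, 0.001, -2.746]
contact_force: [-5.4, -0.4, 14.6]
opening: 0.542
```

>>> play_rows(
  moves=[
    [[0, 0, 0.001], [0, 0, 0], 20],
    [[0, 0, 0], [0, 0, 0], 20],
    [[0, 0, 0], [0, 0, 0], 20],
  ],
)

```text
clock: 16.25
eef_pos: [619.0, 174.1, 122.9]
tcp_rot: [-3.141, 0.001, -2.746]
contact_force: [-8.1, -1.9, 22.4]
opening: 0.54
```

Run:
```python
from rig import *
import cv2,pickle
from h import *
s=sense();e=s["eef_pos"];print(s["clock"],e,s["tcp_rot"],s["contact_force"],s["wrist_torque"],s["opening"])
O=[]
for n in ("scene","side"):
    f=grab_frame(n);im=f["pixels"][:,:,::-1].copy()
    c=proj(f,[617.5,174.3,120])[0].astype(int)
    im=cv2.resize(im[c[1]-42:c[1]+43,c[0]-40:c[0]+40],(400,425),interpolation=2)
    O.append(cv2.convertScaleAbs(im,alpha=1.7,beta=15))
    t=np.arange(0,6.28,.05)
    for r,z in ((34,121),(34,111),(24,139)):
        p=(proj(f,[[617.5+r*np.cos(a),174.3+r*np.sin(a),z] for a in t])-[c[0]-40,c[1]-42])*5
        print(n,r,z,p.min(0).round(),p.max(0).round())
cv2.imwrite("pics/c6.png",np.hstack(O))
```

```text
16.25 [619.04509118 174.0712567  122.86629994] [-3.14147754e+00  1.30530783e-03 -2.74637337e+00] [-8.0593462  -1.93006447 22.43486396] [-0.33571691  1.45481764  0.01360462] 0.5395141470208372
scene 34 121 [116. 142.] [284. 285.]
scene 34 111 [115. 155.] [282. 298.]
scene 24 139 [144. 139.] [264. 240.]
side 34 121 [140. 183.] [270. 238.]
side 34 111 [140. 199.] [269. 256.]
side 24 139 [159. 159.] [251. 198.]
```

View pics/c6.png

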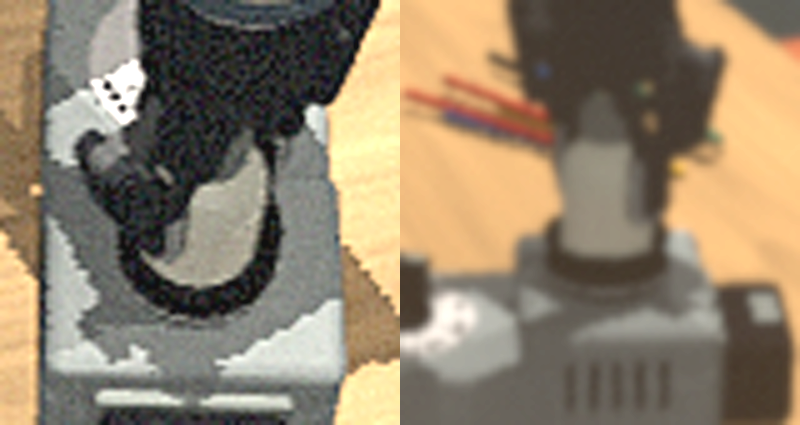

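>>> play_rows(
  moves=[
    [[0, 0, 0], [0, 0, 0], 20],
    [[0, 0, 0], [0, 0, 0], 20],
    [[0, 0, 0], [0, 0, 0], 20],
    [[0, 0, 0], [0, 0, 0], 20],
    [[0, 0, 0], [0, 0, 0], 20],
    [[0, 0, 0], [0, 0, 0], 20],
  ],
)

```text
clock: 16.95
eef_pos: [619.0, 174.1, 122.9]
tcp_rot: [-3.141, 0.001, -2.746]
contact_force: [-8.3, -2.0, 21.8]
opening: 0.537
```

```bash
python3 -c "
from rig import *
print(sense()['contact_force'],sense()['eef_pos']);print(sign_off())"
```

```text
[-8.31463371 -1.98946669 21.79633145] [619.04021723 174.09491571 122.86768835]
the job is handed in; nothing more can be done
None
```

I turned the knob to medium, carried the round bottle upright to the cup, pressed it down onto the stop, and handed in at about 17 s while still holding it. The hand-in gives no verdict, so the checks below are my own.

- **Knob:** after I let go, a close-up from the wrist camera showed the pointer on the two dots. The bottle was still on the bench then.
- **Cup:** the bottle went down about 9 mm from first contact. One more millimetre of command raised the force by about 8 N with no movement, so the cup is on its stop. The force held steady at about 22 N upward.
- **Bottle:** in the last scene and side views it stands upright inside the cup. By geometry the fingertips are clear of the rim.
- **Bystanders:** I kept the arm clear of the square bottle, glue stick and tape roll, but did not measure them again at the end.

One thing was not perfect: a sideways force of about 8 N remained at the end, so the bottle probably leans against the cup wall. I estimate it is 1–2 mm off centre, inside the 8 mm limit.

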